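Transfer a job carrier over the rail end stops and latch it

ROBOT

A 7-joint arm with a two-finger parallel gripper is mounted at the origin on a cart in front of the work surface, level with it; the furniture and walls round the work are solid. World frame = base frame: x ahead of the robot, y to its left, z up, the work surface at z = 0. Lengths are in m, angles in degrees, forces in N, time in s.
With the tool pointing down it reaches from about 0.425 to 0.925 m from the base axis. Payload 6.8 kg.
Tool frame: the origin (TCP) lies midway between the tips of the shut fingers; the grasp point (between the pads) lies 19 mm behind it (arm.pinch_z is the distance from the TCP to the grasp point, in m); z points along the fingers, y is the line along which they close (so a half turn about z gives the same grasp; the last joint's range is limited). The gripper opens to 85 mm and grips with 20 to 120 N. Pads are 22 mm wide; open, the fingers measure 114 mm over their backs; the gripper's body (76 mm by 85 mm) begins 54 mm behind the grasp point. The pads swing forward as they close: fully open they stand 13 mm farther back than shut.
Start: joints at [-74.719, 27.33, 1.283, 89.118, -0.659, 63.558, -4.761], TCP at [0.247, 0.628, 0.231] pointing down, gripper open.
Joint ranges: [-169.35, 169.35], [-19.33, 120.38], [-80.79, 83.38], [13.8, 139.57], [-78.32, 258.32], [9.67, 109.79], [-169.56, 169.56]. Speed limits (degrees/s): [136.94, 136.94, 180, 180, 180, 180, 180].

INTERFACE

Orientations are given as [roll, pitch, yaw] about the fixed x, y, z axes, in that order (R = Rz(yaw) Ry(pitch) Rx(roll)).
In Python, from bench import arm, snapshot, job_done gives the robot as it stands. The module is installed in compiled form; this text tells all that it offers.
- The arm moves only by the tool drive_tool, never from a script. Its argument "steps" is a list of rows, each an object with "dr": the turn, a rotation vector about the tool's x, y, z in degrees, a list of three; "xyz": the shift along the tool's x, y, z in m, a list of three; "gripper": the finger opening in m, from 0 to 0.0854. A call has 1 to 20 rows; each row shifts and turns the commanded pose from where the row before left it, along the tool's axes as they then stand; what a row does not reach is not made up. A row lasts 1/10 s, in which the tool goes at most 50 mm and 8.59 degrees, less where a joint would pass 70% of its speed; a pose out of reach is approached as far as the arm can. A call is refused whole if a number of a shift passes 0.05 or a number of a turn 8.59, either way. A call with a gripper value outside its range is refused whole. The fingers move at their own pace and stop on an object; "force" is the grip in N (left out, the last holds). Time passes only in rows, so rows that do not move let the fingers close. It gives the time, the measured TCP pose, the force, the opening and the grip force at its end, in the units of the state.
- arm.read_state(): the state, without advancing time (a new reading comes with each control period).
- snapshot(name): name is "scene" or "top"; returns a dict with "frame" (420x560x3 uint8, red, green, blue), "fx", "fy", "cx", "cy" (pixels), "world_from_camera" (4x4, takes a point from camera to world coordinates). Camera axes: x right, y up, looking along -z (the intrinsics and any distortion apply to the point x, -y, -z); pixel columns grow to the right and rows downward; lengths in m; the calibration is good to about 2 mm. A picture is of the moment at which its call begins. There is no depth.
- job_done(): hands the job in; it is judged then, once.
The state is a dict: "time": time; "qpos": joint angles; "qd": joint speeds; "joint_torque": joint torques, N m; "ee_pos": TCP position; "tool_rot": TCP orientation; "force": force on the tool from outside, world axes, zero at the start; "torque": the same for the moment, N m; "width": opening from 0.0 (shut) to 1.0 (fully open); "grasp_force": force on a finger pad.
Only numpy, scipy, OpenCV 4.12 (cv2) and the standard library are available. Lean on these libraries where they do the work, as an engineer would, in place of code of your own. Each camera call takes 0.05 s, during which the arm holds its last target. There are 200 camera calls.

TASK

Move the red carrier from the left rail of the rack to the right one: lift it over the end stops in the middle, hang it on the right rail before the orange catch, then slide it over the catch and press it against the sprung buffer, only just until the catch springs up behind it, and let go. Go gently: do not crush the buffer, force, knock or drop the carrier, or disturb the blue carrier, jar, green tape or tape measure.

Things in the scene. Friction and masses are not known exactly. Their poses are not given: they have to be found in the camera images.
- rack: Fixed rack: grey base 100 x 460 x 12 mm, two aluminium rails in line along rack y (left +15 to +200 mm, right -15 to -240 mm): flat bars on edge, 8 mm thick, tops 130 mm above the origin, on posts as thin as the rails, which carriers slide past. Yellow stops at the inner ends, 14 mm above the rail tops. Origin on the bench, under the middle of the gap between the rails; z up, x across the rails.
- left_stop (a point): Foot, at rail-top height, of the left rail's inner end stop, on its face towards the left rail (rack y = +23 mm, z = 130 mm). Axes as the rack's.
- right_stop (a point): Foot, at rail-top height, of the right rail's inner end stop, on its face towards the right rail (rack y = -23 mm). A carrier hanging just beyond it, its middle at rack y -45 to -104 mm, is always before the catch. Catch: orange wedge, 6 mm wide, 5 mm proud of the rail top, ramp 10.5 mm long; sliding over it takes about 3 N.
- red_carrier_grip (a point): Centre of the loose red carrier's upright grip tab, 14 mm thick (x), 30 mm long (y, along the rail), 48 mm high (10 to 58 mm above the rail top when hung). The point is 36 mm above the carrier's underside, which rests on the rail top. Carrier 0.14 to 0.25 kg.
- red_carrier: Red carrier: black saddle 40 mm long (y), top plate 10 mm thick, 21 mm wide, two cheeks hanging 53 mm down either side of the rail, 13 mm apart inside (2.5 mm play each side), with red panels. Origin at the middle of the top plate's underside, the face that rests on the rail top; z up when hung, y along the rail.
- blue_carrier_grip (a point): Grip point of the blue carrier, of the same make, hanging on the left rail farther out; to be left alone.
- parts_jar_mid (a point): Middle of a white screw jar with blue lid, 53 mm across, 72 mm high, beyond the rack; leave alone.
- tape_green_mid (a point): Middle of a roll of green tape lying flat, 64 mm across, 19 mm high, in front of the rack; leave alone.
- tape_measure_mid (a point): Middle of a yellow tape measure, 36 x 74 x 62 mm high, beyond the rack; leave alone.
- right_end (a point): Outer end of the right rail at rail-top height (rack y = -240 mm). Before it a dark block (20 mm wide, 20 mm above the rail top) with a black sprung buffer (9 mm pad) and the catch are clamped together, anywhere within 35 mm, place not measured: buffer face at rack y -176 to -211 mm; the latched carrier's middle is then 17.5 mm nearer the rack's middle.
- right_rail (a point): Point on the right rail's top at rack y = -75 mm, a good place to hang the carrier. The buffer on the right rail yields 1 mm per 4 N. The catch springs up behind the carrier once a push of 8 to 12 N along the rail has driven the buffer in by 2.5 mm; keep the push below 20 N. Then the buffer holds the carrier against the catch's upright back with about 9 N.
Not all that is in view belongs to the job. What is shaped like the red_carrier but turquoise or white is not meant.

How it is judged (in metres and radians):
On the way, in this order (a step that is already met when the one before it is completed fails the run):
1. the red carrier is over the gap, its underside higher than the end stops (y of red_carrier in the frame of rack between -0.03 and 0.03 m and z of red_carrier in the frame of rack above 0.143 m), for 0.02 s.
2. the red carrier hangs on the right rail between the end stop and the catch (y of red_carrier in the frame of rack between -0.112 and -0.035 m and z of red_carrier in the frame of rack below 0.133 m), for 0.1 s.
At the end, for the whole second after the job is handed in: The red carrier hangs upright, released and at rest on the right rail (within 3 mm of the rail top), latched: clamped between catch and buffer, so that the contact forces on it add up to over 9 N (about 18 N latched, 3 N merely hanging), its middle 155 to 198 mm from the rack's origin (y of red_carrier in the frame of rack between -0.198 and -0.155 m and z of red_carrier in the frame of rack between 0.127 and 0.133 m and angle between red_carrier's own z axis and vertical below 0.2 rad and contact force between red_carrier and rack above 9 N and linear speed of red_carrier below 0.02 m/s and contact force between the fingers and red_carrier below 0.1 N); the robot touches nothing.
It fails at once if the red carrier, past the catch, is pressed on buffer, catch and rail with over 28 N in all (the buffer is crushed) (y of red_carrier in the frame of rack below -0.12 m and contact force between red_carrier and rack above 28 N).
It fails at once if the red carrier is forced or knocked against the rack with more than 45 N (contact force between red_carrier and rack above 45 N).
It fails at once if the red carrier falls off the rail (z of red_carrier in the frame of rack below 0.115 m).
It fails at once if the blue carrier is moved more than 15 mm (distance of blue_carrier_grip from where it was at the start of the episode above 0.015 m).
It fails at once if the jar, green tape or tape measure is moved more than 20 mm (distance of any of parts_jar_mid, tape_green_mid, tape_measure_mid from where it was at the start of the episode above 0.02 m).
It also fails if it takes over 72 s, if anything falls off the work surface, if the arm or the gripper's body presses on something with over 40 N, if the wrist force passes 120 N, or if a joint passes its speed limit or range.

## Working session

There is one attempt and no reset: what is moved stays moved. The work goes in short steps, Python scripts to look and compute and a tool call to move; the robot and the scene stay as the last step left them, time stands still between calls to the robot, and variables do not carry over. Pictures are saved under pics/ and viewed, at most 10 in all, crops included, and the job is handed in when it is done.

Besides the shell and the picture viewer there is one more tool, called after ">>>" by a JSON object that holds its "name" and its "arguments", one argument or row to a line. drive_tool: Moves the arm, as the interface text tells. Its arguments: {"type":"object","properties":{"steps":{"type":"array","items":{"type":"object","properties":{"dr":{"type":"array","items":{"type":"number"}},"xyz":{"type":"array","items":{"type":"number"}},"gripper":{"type":"number"}}}},"force":{"type":"number"}},"required":["steps"]}

```bash
mkdir -p pics; python3 - <<'E'
from bench import arm,snapshot
import cv2,json
print(arm.read_state(), arm.pinch_z)
for n in("scene","top"):
    s=snapshot(n); cv2.imwrite(f"pics/{n}0.png",cv2.cvtColor(s["frame"],cv2.COLOR_RGB2BGR))
    print(n,{k:(v.tolist() if hasattr(v,'tolist') else v) for k,v in s.items() if k!='frame'})
E
```

```text
{'time': 0.0, 'qpos': array([-74.72149732,  27.37421585,   1.28050108,  89.17835941,
        -0.65961659,  63.55975023,  -4.76147508]), 'qd': array([ 0.00914005, -0.13207123,  0.03222976, -0.00116706,  0.02070082,
       -0.02193259,  0.06408388]), 'joint_torque': array([-1.09942728e-03, -5.96447647e+01,  1.60754833e+00, -2.81193978e+01,
        1.24240288e-02,  9.39383288e-03,  2.11324232e-05]), 'ee_pos': array([0.24687943, 0.62758469, 0.23034404]), 'tool_rot': array([-1.79895279e+02,  7.37562548e-03,  1.58528081e+02]), 'force': array([-0.07452342, -0.8241089 ,  0.50736982]), 'torque': array([-0.04200068, -0.0022468 ,  0.00812423]), 'grasp_force': 0.0, 'width': 1.0032203592880076} 0.0187
scene {'fx': 509.7920593856164, 'fy': 509.7920593856164, 'cx': 273.6511639428906, 'cy': 213.1555422024907, 'world_from_camera': [[-0.9997550501948035, -0.02203665499018112, -0.002055589168503139, 0.5146489233100339], [0.008290528036248851, -0.45899363961235634, 0.8884008700695212, 1.081303603037106], [-0.020520885820697724, 0.8881662145298288, 0.459063904715768, 0.6153328948768306], [0.0, 0.0, 0.0, 1.0]]}
top {'fx': 395.53545007311214, 'fy': 395.53545007311214, 'cx': 280.70997608436716, 'cy': 215.63549764204876, 'world_from_camera': [[0.00957339849570164, 0.9888232510972492, -0.1487848383764588, 0.36570809666226256], [-0.9999448715154672, 0.008824942420900025, -0.005689843687085088, 0.15530755347318206], [-0.004313232101123479, 0.14883110723479234, 0.9888532234604424, 1.0365595269627665], [0.0, 0.0, 0.0, 1.0]]}
```

View pics/scene0.png

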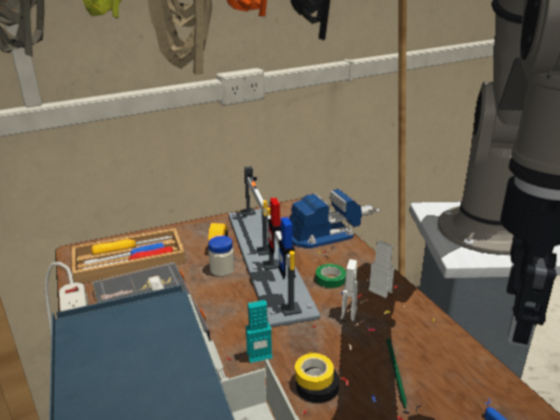

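View pics/top0.png

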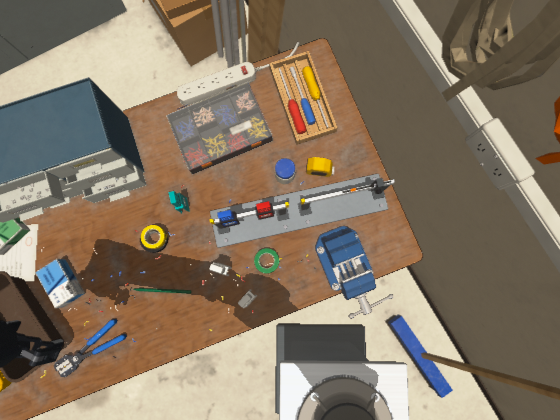

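The scene view shows the rack running away from the camera: left-rail end near (291,280), red carrier (274,215), blue carrier (286,235), buffer (250,180). In the top view the red carrier is at (264,210), blue at (227,217), the stops at (287,204) and (304,201), and the buffer at (378,187).

```bash
cat > h.py <<'E'
import numpy as np,cv2
from bench import arm,snapshot
def ray(s,u,v):
    T=np.array(s["world_from_camera"]); d=np.array([(u-s["cx"])/s["fx"],-(v-s["cy"])/s["fy"],-1.])
    return T[:3,3],T[:3,:3]@d
def onz(s,u,v,z):
    o,d=ray(s,u,v); return o+d*(z-o[2])/d[2]
def proj(s,p):
    T=np.array(s["world_from_camera"]); c=T[:3,:3].T@(np.array(p)-T[:3,3])
    return s["cx"]+s["fx"]*c[0]/-c[2], s["cy"]-s["fy"]*c[1]/-c[2]
def blobs(s,lo,hi,box,amin=4):
    x0,y0,x1,y1=box; h=cv2.cvtColor(s["frame"],cv2.COLOR_RGB2HSV)[y0:y1,x0:x1]
    m=cv2.inRange(h,lo,hi); n,l,st,c=cv2.connectedComponentsWithStats(m)
    return [(c[i][0]+x0,c[i][1]+y0,*(st[i]+np.array([x0,y0,0,0,0]))) for i in range(1,n) if st[i][4]>=amin]
def crop(s,box,k,im=None):
    x0,y0,x1,y1=box
    return cv2.resize(cv2.cvtColor(s["frame"],cv2.COLOR_RGB2BGR)[y0:y1,x0:x1],None,fx=k,fy=k,interpolation=cv2.INTER_CUBIC)
E
python3 - <<'E'
from h import *
t=snapshot("top"); c=snapshot("scene")
a=crop(t,(200,165,400,255),4); b=crop(c,(220,160,330,325),1.8)
im=np.zeros((600,800,3),np.uint8); im[:360]=a[:360,:800]; cv2.imwrite("pics/d.png",b)
b=crop(c,(225,160,325,220),4); im[360:600,:400]=b[:240]; b=crop(c,(225,220,325,280),4); im[360:600,400:]=b[:240]
cv2.imwrite("pics/c1.png",im)
for n,lo,hi in(("red",(0,150,60),(8,255,255)),("yel",(18,120,100),(35,255,255)),("org",(9,150,120),(17,255,255)),("blue",(105,150,50),(130,255,255))):
    print(n,"top");[print(np.round(x,1)) for x in blobs(t,lo,hi,(205,170,400,250),2)]
    print(n,"scene");[print(np.round(x,1)) for x in blobs(c,lo,hi,(225,160,325,325),2)]
E
```

```text
red top
[263.2 206.7 256.  201.   15.   12.  131. ]
[270.  213.5 268.  213.    4.    3.    6. ]
[261.5 215.2 259.  214.    8.    4.   12. ]
red scene
[274.8 210.9 270.  198.   11.   28.  239. ]
[269.8 230.  269.  228.    3.    5.    5. ]
[271.3 242.6 270.  239.    3.    8.   18. ]
yel top
[320.2 171.9 306.  170.   26.    7.   94. ]
[317.5 175.  317.  175.    2.    1.    2. ]
[302.4 200.7 301.  198.    4.    7.   23. ]
[286.6 204.  285.  202.    4.    6.   19. ]
[211.3 221.  209.  219.    6.    5.   22. ]
yel scene
[265.9 207.8 263.  200.    7.   16.   73. ]
[225.7 227.2 225.  224.    3.    7.   15. ]
[291.9 259.4 289.  250.    6.   20.   96. ]
[318.7 252.1 317.  251.    4.    3.    9. ]
org top
[352.8 189.1 350.  188.    6.    3.   14. ]
org scene
[253.2 183.  252.  181.    3.    5.   13. ]
[280.  203.5 280.  203.    1.    2.    2. ]
[269.2 207.2 268.  206.    3.    4.    5. ]
[280. 212. 280. 211.   1.   3.   3.]
[299.3 262.3 295.  252.   11.   21.   95. ]
[316.3 262.5 312.  260.    8.    5.   15. ]
[321.  260.5 321.  260.    1.    2.    2. ]
[307.2 267.2 305.  265.    5.    6.   12. ]
[308.7 272.  308.  271.    2.    3.    3. ]
[233.9 289.8 230.  285.    9.   11.   41. ]
[243.5 295.8 242.  294.    3.    4.    6. ]
[250.9 297.3 245.  294.   12.    8.   52. ]
[316.1 297.1 313.  295.    8.    6.   19. ]
[240.5 323.  234.  321.   13.    4.   29. ]
blue top
[278.7 170.2 277.  170.    5.    2.    6. ]
[287.  172.9 283.  170.   11.    8.   65. ]
[224.9 215.1 218.  210.   15.   11.  115. ]
[234.5 221.  234.  221.    2.    1.    2. ]
[224.3 223.3 224.  223.    2.    2.    3. ]
[229.5 222.  229.  222.    2.    1.    2. ]
blue scene
[ 304.3  223.5  281.   195.    44.    54.  1682. ]
[227.2 243.7 225.  236.    7.   16.   80. ]
[280.  249.5 280.  249.    1.    2.    2. ]
[281.7 253.  281.  252.    2.    3.    3. ]
[282.3 265.  280.  260.    5.   10.   27. ]
```

View pics/c1.png

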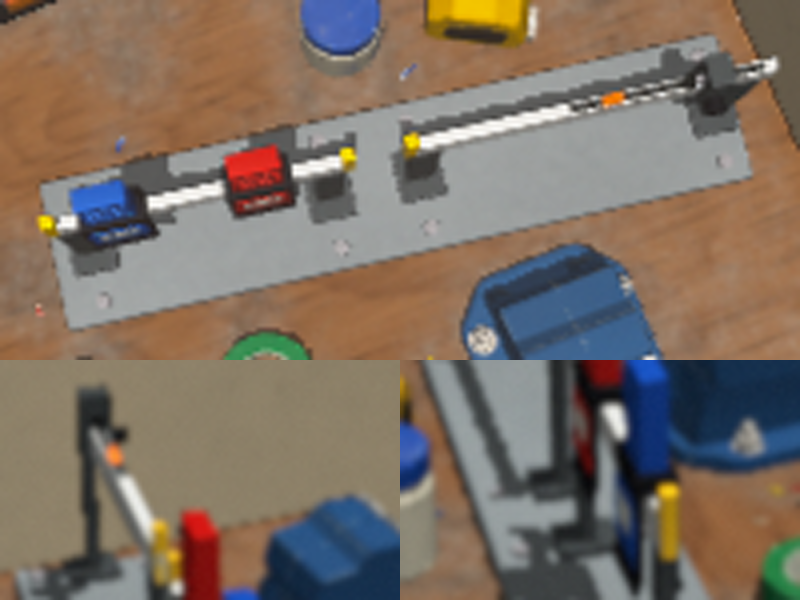

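```bash
python3 - <<'E'
from h import *
t=snapshot("top"); c=snapshot("scene")
K=[onz(t,200+u/4,165+v/4,0.012) for u,v in((42,185),(718,35),(752,177),(70,328))]
print(np.round(K,4)); m=sum(K)/4; d=(K[0]+K[3]-K[1]-K[2]); d/=np.linalg.norm(d)
print("base mid",m,"ydir",d,"yaw",np.degrees(np.arctan2(-d[0],d[1])))
S={}
for n,u,v in(("R",302.4,200.7),("L",286.6,204.),("O",211.3,221)): S[n]=onz(t,u,v,0.140); print(n,S[n])
mid=(S["R"]+S["L"])/2
e=S["L"]-S["R"];print("stop dist",np.linalg.norm(e)); e=S["O"]-mid; e/=np.linalg.norm(e); print("yaw O-mid",np.degrees(np.arctan2(-e[0],e[1])), "len",np.linalg.norm(S["O"]-mid))
def tri(a,b):
    (o1,d1),(o2,d2)=ray(t,*a),ray(c,*b); r=np.linalg.lstsq(np.c_[d1,-d2],o2-o1,rcond=None)[0]
    p,q=o1+d1*r[0],o2+d2*r[1]; return (p+q)/2,np.linalg.norm(p-q)
print("Rstop",tri((302.4,200.7),(265.9,207.8)))
print("Catch",tri((352.8,189.1),(253.2,183)), onz(t,352.8,189.1,.1335))
print("red top quad",onz(t,264,205,.188)); 
h=cv2.cvtColor(t["frame"],cv2.COLOR_RGB2HSV); mk=cv2.inRange(h[195:225,250:280],(0,150,60),(8,255,255)); 
for r in mk: print(''.join('#' if x else '.' for x in r))
E
```

```text
[[ 0.5299  0.3457  0.012 ]
 [ 0.6348 -0.1004  0.012 ]
 [ 0.5393 -0.12    0.012 ]
 [ 0.4362  0.3242  0.012 ]]
base mid [0.53506395 0.11235197 0.012     ] ydir [-0.22755093  0.97376618  0.        ] yaw 13.152927373232519
R [0.53586179 0.11081002 0.14      ]
L [0.52781607 0.14716553 0.14      ]
O [0.48676927 0.31924487 0.14      ]
stop dist 0.03723516031891902
yaw O-mid 13.32703124454608 len 0.19552246966038087
Rstop (array([0.53564676, 0.11040862, 0.12748244]), np.float64(0.005105556222218961))
Catch (array([ 0.56435461, -0.00675583,  0.13366321]), np.float64(0.002403444673325958)) [ 0.56561953 -0.00690168  0.1335    ]
red top quad [0.51649112 0.19682017 0.188     ]
..............................
..............................
..............................
..............................
..............................
..............................
.................##...........
.............######...........
.........###########..........
......##############..........
......###############.........
......###############.........
......##############..........
.......##############.........
.......##############.........
........############..........
........#########.............
........####..................
..................####........
.............####....#........
.........####.................
.........##...................
.........##...................
..............................
..............................
..............................
..............................
..............................
..............................
..............................
```

>>> {"name": "drive_tool", "arguments": {
  "steps": [
    {"dr": [0,0,7.9],"xyz": [0,0,-0.004],"gripper": 0.085},
    {"dr": [0,0,7.9],"xyz": [0,0,-0.004]},
    {"dr": [0,0,7.9],"xyz": [0,0,-0.004]},
    {"dr": [0,0,7.9],"xyz": [0,0,-0.004]},
    {"dr": [0,0,7.9],"xyz": [0,0,-0.004]},
    {"dr": [0,0,7.9],"xyz": [0,0,0]},
    {"dr": [0,0,7.9],"xyz": [0,0,0]},
    {"xyz": [0,0,0]},
    {"xyz": [0,0,0]}
  ]
}}

```text
invalid input at $.steps[1]: expected keys dr, xyz, gripper
```

>>> {"name": "drive_tool", "arguments": {
  "steps": [
    {"dr": [0,0,7.9],"xyz": [0,0,-0.004],"gripper": 0.085},
    {"dr": [0,0,7.9],"xyz": [0,0,-0.004],"gripper": 0.085},
    {"dr": [0,0,7.9],"xyz": [0,0,-0.004],"gripper": 0.085},
    {"dr": [0,0,7.9],"xyz": [0,0,-0.004],"gripper": 0.085},
    {"dr": [0,0,7.9],"xyz": [0,0,-0.004],"gripper": 0.085},
    {"dr": [0,0,7.9],"xyz": [0,0,0],"gripper": 0.085},
    {"dr": [0,0,7.9],"xyz": [0,0,0],"gripper": 0.085},
    {"dr": [0,0,0],"xyz": [0,0,0],"gripper": 0.085},
    {"dr": [0,0,0],"xyz": [0,0,0],"gripper": 0.085}
  ]
}}

```text
time: 1.2
ee_pos: [0.247, 0.6282, 0.2512]
tool_rot: [180.0, 0.0, 103.4]
force: [0.2, 0.5, 1.0]
width: 0.996
grasp_force: 0.0
```

>>> {"name": "drive_tool", "arguments": {
  "steps": [
    {"dr": [0,0,0],"xyz": [-0.015,0.005,0],"gripper": 0.085},
    {"dr": [0,0,0],"xyz": [-0.03,0.01,0],"gripper": 0.085},
    {"dr": [0,0,0],"xyz": [-0.036,0.0122,0],"gripper": 0.085},
    {"dr": [0,0,0],"xyz": [-0.036,0.0122,0],"gripper": 0.085},
    {"dr": [0,0,0],"xyz": [-0.036,0.0122,0],"gripper": 0.085},
    {"dr": [0,0,0],"xyz": [-0.036,0.0122,0],"gripper": 0.085},
    {"dr": [0,0,0],"xyz": [-0.036,0.0122,0],"gripper": 0.085},
    {"dr": [0,0,0],"xyz": [-0.036,0.0122,0],"gripper": 0.085},
    {"dr": [0,0,0],"xyz": [-0.036,0.0122,0],"gripper": 0.085},
    {"dr": [0,0,0],"xyz": [-0.036,0.0122,0],"gripper": 0.085},
    {"dr": [0,0,0],"xyz": [-0.036,0.0122,0],"gripper": 0.085},
    {"dr": [0,0,0],"xyz": [-0.036,0.0122,0],"gripper": 0.085},
    {"dr": [0,0,0],"xyz": [-0.036,0.0122,0],"gripper": 0.085},
    {"dr": [0,0,0],"xyz": [-0.025,0.009,0],"gripper": 0.085},
    {"dr": [0,0,0],"xyz": [-0.015,0.005,0],"gripper": 0.085},
    {"dr": [0,0,0],"xyz": [0,0,0],"gripper": 0.085},
    {"dr": [0,0,0],"xyz": [0,0,0],"gripper": 0.085}
  ]
}}

```text
time: 2.9
ee_pos: [0.5156, 0.1969, 0.2513]
tool_rot: [-180.0, -0.0, 103.2]
force: [-0.7, 0.4, 0.5]
width: 0.993
grasp_force: 0.0
```

```bash
python3 - <<'E'
from h import *
t=snapshot("top"); c=snapshot("scene"); s=arm.read_state(); print(s["ee_pos"],s["tool_rot"],s["qpos"],s["force"])
im=np.zeros((600,800,3),np.uint8); im[:,:400]=crop(t,(220,150,320,300),4)[:600]; im[:,400:]=crop(c,(225,130,325,280),4)
cv2.imwrite("pics/c2.png",im)
E
```

```text
[0.51523132 0.19830097 0.2512222 ] [-1.79980608e+02 -4.00673324e-02  1.03354402e+02] [-47.8591319   15.22510649  24.73429331 106.14877386  -7.32550536
  60.18112412  -6.88035323] [-0.48968297  0.55841675 -0.76273894]
```

View pics/c2.png

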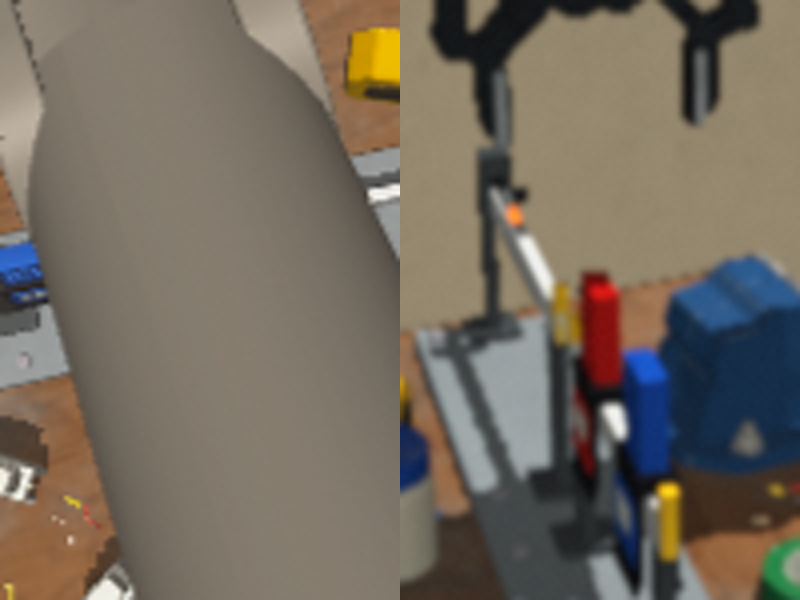

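The scene view shows the fingers straddling the red tab: pads near crop (500,100) and (700,90), with the midline over the tab at column 600. The top view is hidden by the arm. Going down to grip.

>>> {"name": "drive_tool", "arguments": {
  "steps": [
    {"dr": [0,0,0],"xyz": [0,0.0005,0.01],"gripper": 0.085},
    {"dr": [0,0,0],"xyz": [0,0,0.015],"gripper": 0.085},
    {"dr": [0,0,0],"xyz": [0,0,0.015],"gripper": 0.085},
    {"dr": [0,0,0],"xyz": [0,0,0.015],"gripper": 0.085},
    {"dr": [0,0,0],"xyz": [0,0,0.015],"gripper": 0.085},
    {"dr": [0,0,0],"xyz": [0,0,0.015],"gripper": 0.085},
    {"dr": [0,0,0],"xyz": [0,0,0.01],"gripper": 0.085},
    {"dr": [0,0,0],"xyz": [0,0,0.005],"gripper": 0.085},
    {"dr": [0,0,0],"xyz": [0,0,0],"gripper": 0.04},
    {"dr": [0,0,0],"xyz": [0,0,0],"gripper": 0.04},
    {"dr": [0,0,0],"xyz": [0,0,0],"gripper": 0.03},
    {"dr": [0,0,0],"xyz": [0,0,0],"gripper": 0.025},
    {"dr": [0,0,0],"xyz": [0,0,0],"gripper": 0.02},
    {"dr": [0,0,0],"xyz": [0,0,0],"gripper": 0.018}
  ],
  "force": 30
}}

```text
time: 4.4
ee_pos: [0.5166, 0.1975, 0.1515]
tool_rot: [180.0, -0.0, 103.2]
force: [-0.6, -0.4, -0.5]
width: 0.21
grasp_force: 0.0
```

```bash
python3 - <<'E'
from h import *
c=snapshot("scene"); s=arm.read_state(); print(s["ee_pos"],s["tool_rot"],s["force"],s["width"])
cv2.imwrite("pics/c3.png",crop(c,(230,140,330,240),6))
E
```

```text
[0.51657741 0.19740173 0.15144125] [ 1.79984468e+02 -8.67463165e-03  1.03222842e+02] [5.62515202e-01 1.43768231e+00 1.34751423e-03] 0.2132896043507533
```

View pics/c3.png

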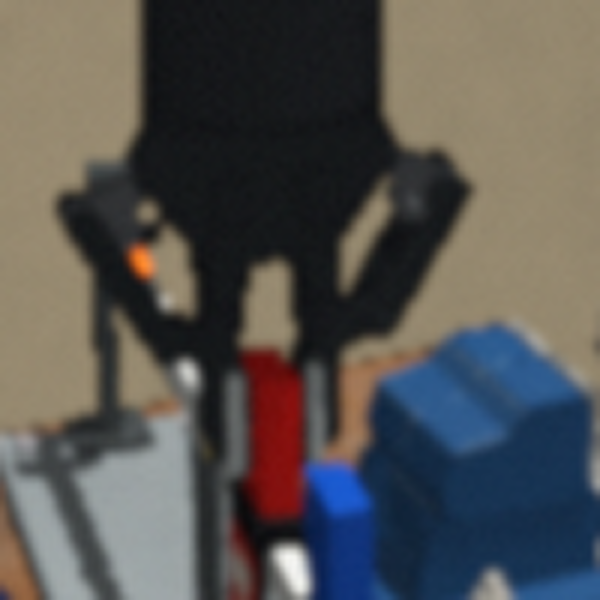

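The tab (248–300, 360–510) lies between the two pads (240 and 310). Closing.

>>> {"name": "drive_tool", "arguments": {
  "steps": [
    {"dr": [0,0,0],"xyz": [0,0,0],"gripper": 0.014},
    {"dr": [0,0,0],"xyz": [0,0,0],"gripper": 0.01},
    {"dr": [0,0,0],"xyz": [0,0,0],"gripper": 0.005},
    {"dr": [0,0,0],"xyz": [0,0,0],"gripper": 0},
    {"dr": [0,0,0],"xyz": [0,0,0],"gripper": 0},
    {"dr": [0,0,0],"xyz": [0,0,0],"gripper": 0}
  ],
  "force": 60
}}

```text
time: 5.05
ee_pos: [0.5167, 0.1974, 0.1515]
tool_rot: [180.0, -0.0, 103.2]
force: [0.0, -0.1, 3.5]
width: 0.158
grasp_force: 58.9
```

>>> {"name": "drive_tool", "arguments": {
  "steps": [
    {"dr": [0,0,0],"xyz": [0,0,-0.004],"gripper": 0},
    {"dr": [0,0,0],"xyz": [0,0,-0.008],"gripper": 0},
    {"dr": [0,0,0],"xyz": [0,0,-0.012],"gripper": 0},
    {"dr": [0,0,0],"xyz": [0,0,-0.014],"gripper": 0},
    {"dr": [0,0,0],"xyz": [0,0,-0.014],"gripper": 0},
    {"dr": [0,0,0],"xyz": [0,0,-0.012],"gripper": 0},
    {"dr": [0,0,0],"xyz": [0,0,-0.006],"gripper": 0},
    {"dr": [0,0,0],"xyz": [0,0,-0.004],"gripper": 0},
    {"dr": [0,0,0],"xyz": [0,0,0],"gripper": 0},
    {"dr": [0,0,0],"xyz": [0,0,0],"gripper": 0}
  ],
  "force": 60
}}

```text
time: 6.05
ee_pos: [0.5162, 0.1973, 0.2249]
tool_rot: [-180.0, 0.0, 103.2]
force: [0.2, -0.8, -3.1]
width: 0.159
grasp_force: 58.4
```

>>> {"name": "drive_tool", "arguments": {
  "steps": [
    {"dr": [0,0,0],"xyz": [-0.005,0,0],"gripper": 0},
    {"dr": [0,0,0],"xyz": [-0.01,0,0],"gripper": 0},
    {"dr": [0,0,0],"xyz": [-0.012,0,0],"gripper": 0},
    {"dr": [0,0,0],"xyz": [-0.014,0,0],"gripper": 0},
    {"dr": [0,0,0],"xyz": [-0.014,0,0],"gripper": 0},
    {"dr": [0,0,0],"xyz": [-0.014,0,0],"gripper": 0},
    {"dr": [0,0,0],"xyz": [-0.014,0,0],"gripper": 0},
    {"dr": [0,0,0],"xyz": [-0.014,0,0],"gripper": 0},
    {"dr": [0,0,0],"xyz": [-0.014,0,0],"gripper": 0},
    {"dr": [0,0,0],"xyz": [-0.014,0,0],"gripper": 0},
    {"dr": [0,0,0],"xyz": [-0.01,0,0],"gripper": 0},
    {"dr": [0,0,0],"xyz": [-0.006,0,0],"gripper": 0},
    {"dr": [0,0,0],"xyz": [-0.003,0,0],"gripper": 0},
    {"dr": [0,0,0],"xyz": [0,0,0],"gripper": 0},
    {"dr": [0,0,0],"xyz": [0,0,0],"gripper": 0}
  ],
  "force": 60
}}

```text
time: 7.55
ee_pos: [0.5494, 0.0578, 0.2252]
tool_rot: [-180.0, -0.0, 103.3]
force: [0.3, 1.2, -1.3]
width: 0.157
grasp_force: 58.4
```

```bash
python3 - <<'E'
from h import *
c=snapshot("scene"); t=snapshot("top"); s=arm.read_state(); print(s["ee_pos"],s["tool_rot"],s["force"],s["width"],s["qpos"])
im=np.zeros((600,800,3),np.uint8); im[:,:400]=crop(c,(225,110,305,230),5)
im[:400,400:]=crop(t,(300,160,400,260),4)
cv2.imwrite("pics/c4.png",im)
p=s["ee_pos"]-np.array([.5315,.130,0]); print("rack y",p@[-.229,.9735,0],"x",p@[.9735,.229,0])
E
```

```text
[0.54935842 0.0579213  0.22525444] [-1.79996165e+02 -1.86359783e-02  1.03286439e+02] [ 0.03025826  0.22380646 -1.55291281] 0.15232392094437863 [-35.10755448  17.21814597  27.863395   107.93988237  -9.50504333
  57.10641494  10.16733664]
rack y -0.0742581966816956 x 0.000879150992153282
```

View pics/c4.png

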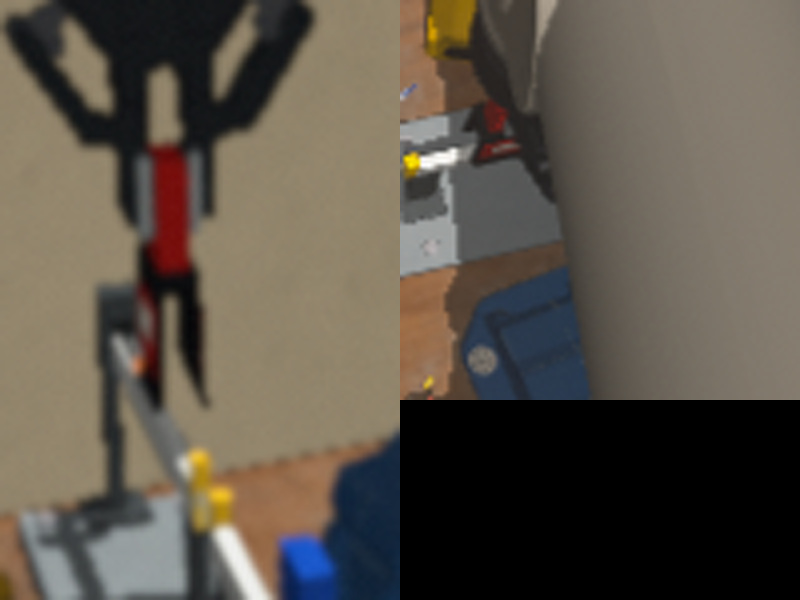

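The scene view shows the carrier held upright above the right rail, its cheeks (150–205, 280–400) either side of the rail's line, clear of the stop at (200,480). Lowering in stages with force checks.

>>> {"name": "drive_tool", "arguments": {
  "steps": [
    {"dr": [0,0,0],"xyz": [0,-0.0005,0.006],"gripper": 0},
    {"dr": [0,0,0],"xyz": [0,0,0.006],"gripper": 0},
    {"dr": [0,0,0],"xyz": [0,0,0.004],"gripper": 0},
    {"dr": [0,0,0],"xyz": [0,0,0.003],"gripper": 0},
    {"dr": [0,0,0],"xyz": [0,0,0.002],"gripper": 0},
    {"dr": [0,0,0],"xyz": [0,0,0.002],"gripper": 0},
    {"dr": [0,0,0],"xyz": [0,0,0.002],"gripper": 0}
  ],
  "force": 60
}}

```text
time: 8.35
ee_pos: [0.5491, 0.0571, 0.2002]
tool_rot: [180.0, -0.0, 103.2]
force: [-0.0, -0.6, -2.1]
width: 0.157
grasp_force: 58.5
```

```bash
python3 - <<'E'
from h import *
c=snapshot("scene"); s=arm.read_state(); print(s["ee_pos"],s["tool_rot"],s["force"],s["torque"])
cv2.imwrite("pics/c5.png",crop(c,(230,140,290,230),6.6))
E
```

```text
[0.5488752  0.05704843 0.19993486] [-1.79986105e+02 -3.20508856e-04  1.03222985e+02] [-0.73293378  0.50670529 -1.40353072] [-0.03065437  0.00600871 -0.01578847]
```

View pics/c5.png

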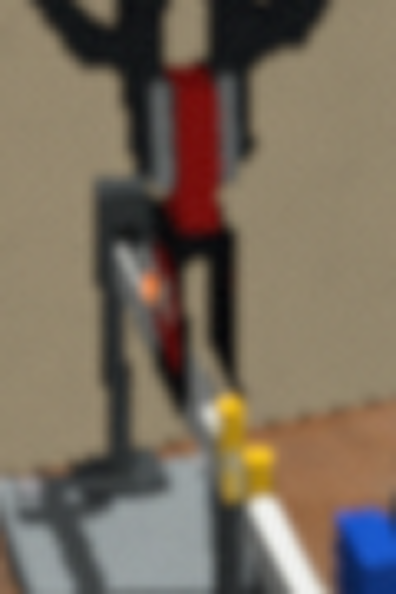

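The rail top now passes between the cheeks (left cheek end (185,400), right (232,385)), and there is no contact force. Continuing down.

>>> {"name": "drive_tool", "arguments": {
  "steps": [
    {"dr": [0,0,0],"xyz": [0,0,0.004],"gripper": 0},
    {"dr": [0,0,0],"xyz": [0,0,0.005],"gripper": 0},
    {"dr": [0,0,0],"xyz": [0,0,0.006],"gripper": 0},
    {"dr": [0,0,0],"xyz": [0,0,0.006],"gripper": 0},
    {"dr": [0,0,0],"xyz": [0,0,0.006],"gripper": 0},
    {"dr": [0,0,0],"xyz": [0,0,0.006],"gripper": 0},
    {"dr": [0,0,0],"xyz": [0,0,0.005],"gripper": 0},
    {"dr": [0,0,0],"xyz": [0,0,0.004],"gripper": 0},
    {"dr": [0,0,0],"xyz": [0,0,0.002],"gripper": 0},
    {"dr": [0,0,0],"xyz": [0,0,0.002],"gripper": 0},
    {"dr": [0,0,0],"xyz": [0,0,0.001],"gripper": 0},
    {"dr": [0,0,0],"xyz": [0,0,0],"gripper": 0},
    {"dr": [0,0,0],"xyz": [0,0,0],"gripper": 0}
  ],
  "force": 60
}}

```text
time: 9.7
ee_pos: [0.5491, 0.0571, 0.1534]
tool_rot: [180.0, -0.0, 103.2]
force: [-0.8, 0.3, -2.6]
width: 0.152
grasp_force: 58.5
```

>>> {"name": "drive_tool", "arguments": {
  "steps": [
    {"dr": [0,0,0],"xyz": [0,0,0.0005],"gripper": 0},
    {"dr": [0,0,0],"xyz": [0,0,0.0005],"gripper": 0},
    {"dr": [0,0,0],"xyz": [0,0,0.0005],"gripper": 0},
    {"dr": [0,0,0],"xyz": [0,0,0],"gripper": 0},
    {"dr": [0,0,0],"xyz": [0,0,0],"gripper": 0}
  ],
  "force": 60
}}

```text
time: 10.2
ee_pos: [0.549, 0.0571, 0.1518]
tool_rot: [180.0, -0.0, 103.2]
force: [0.8, -0.1, -2.2]
width: 0.156
grasp_force: 58.5
```

>>> {"name": "drive_tool", "arguments": {
  "steps": [
    {"dr": [0,0,0],"xyz": [0,0,0.0005],"gripper": 0},
    {"dr": [0,0,0],"xyz": [0,0,0],"gripper": 0},
    {"dr": [0,0,0],"xyz": [0,0,0],"gripper": 0}
  ],
  "force": 60
}}

```text
time: 10.5
ee_pos: [0.549, 0.0571, 0.1515]
tool_rot: [180.0, -0.0, 103.2]
force: [-0.1, -0.1, 1.4]
width: 0.155
grasp_force: 58.8
```

Resting on the rail. Now sliding over the catch, stopping well short of the buffer.

>>> {"name": "drive_tool", "arguments": {
  "steps": [
    {"dr": [0,0,0],"xyz": [-0.002,0,0],"gripper": 0},
    {"dr": [0,0,0],"xyz": [-0.004,0,0],"gripper": 0},
    {"dr": [0,0,0],"xyz": [-0.005,0,0],"gripper": 0},
    {"dr": [0,0,0],"xyz": [-0.005,0,0],"gripper": 0},
    {"dr": [0,0,0],"xyz": [-0.005,0,0],"gripper": 0},
    {"dr": [0,0,0],"xyz": [-0.005,0,0],"gripper": 0},
    {"dr": [0,0,0],"xyz": [-0.004,0,0],"gripper": 0},
    {"dr": [0,0,0],"xyz": [-0.002,0,0],"gripper": 0},
    {"dr": [0,0,0],"xyz": [0,0,0],"gripper": 0}
  ],
  "force": 60
}}

```text
time: 11.4
ee_pos: [0.5566, 0.0254, 0.1515]
tool_rot: [180.0, 0.0, 103.2]
force: [-0.2, 1.2, 5.2]
width: 0.157
grasp_force: 59.3
```

>>> {"name": "drive_tool", "arguments": {
  "steps": [
    {"dr": [0,0,0],"xyz": [-0.002,0,0],"gripper": 0},
    {"dr": [0,0,0],"xyz": [-0.003,0,0],"gripper": 0},
    {"dr": [0,0,0],"xyz": [-0.003,0,0],"gripper": 0},
    {"dr": [0,0,0],"xyz": [-0.003,0,0],"gripper": 0},
    {"dr": [0,0,0],"xyz": [-0.003,0,0],"gripper": 0},
    {"dr": [0,0,0],"xyz": [-0.003,0,0],"gripper": 0},
    {"dr": [0,0,0],"xyz": [-0.003,0,0],"gripper": 0},
    {"dr": [0,0,0],"xyz": [-0.002,0,0],"gripper": 0},
    {"dr": [0,0,0],"xyz": [-0.001,0,0],"gripper": 0},
    {"dr": [0,0,0],"xyz": [0,0,0],"gripper": 0}
  ],
  "force": 60
}}

```text
time: 12.4
ee_pos: [0.5618, 0.0041, 0.1515]
tool_rot: [180.0, -0.0, 103.3]
force: [-0.5, 3.2, 6.1]
width: 0.155
grasp_force: 59.5
```

>>> {"name": "drive_tool", "arguments": {
  "steps": [
    {"dr": [0,0,0],"xyz": [-0.002,0,-0.0003],"gripper": 0},
    {"dr": [0,0,0],"xyz": [-0.003,0,0],"gripper": 0},
    {"dr": [0,0,0],"xyz": [-0.003,0,0],"gripper": 0},
    {"dr": [0,0,0],"xyz": [-0.003,0,0],"gripper": 0},
    {"dr": [0,0,0],"xyz": [-0.003,0,0],"gripper": 0},
    {"dr": [0,0,0],"xyz": [-0.003,0,0],"gripper": 0},
    {"dr": [0,0,0],"xyz": [-0.002,0,0],"gripper": 0},
    {"dr": [0,0,0],"xyz": [-0.001,0,0],"gripper": 0},
    {"dr": [0,0,0],"xyz": [0,0,0],"gripper": 0}
  ],
  "force": 60
}}

```text
time: 13.3
ee_pos: [0.5661, -0.0164, 0.1515]
tool_rot: [-180.0, 0.0, 103.2]
force: [-0.2, 0.4, 2.3]
width: 0.159
grasp_force: 59.2
```

```bash
python3 - <<'E'
from h import *
c=snapshot("scene"); s=arm.read_state(); print(s["ee_pos"],s["tool_rot"],s["force"],s["torque"])
cv2.imwrite("pics/c6.png",crop(c,(225,140,285,210),8))
p=s["ee_pos"]-np.array([.5315,.130,0]); print("rack y",p@[-.229,.9735,0],"x",p@[.9735,.229,0])
E
```

```text
[ 0.56607456 -0.01642552  0.15150968] [-1.79990171e+02  3.00335475e-02  1.03207045e+02] [0.04727913 1.28842255 1.92003151] [ 0.22175968  0.11116623 -0.066782  ]
rack y -0.15046282181350917 x 0.00012688916380891013
```

View pics/c6.png

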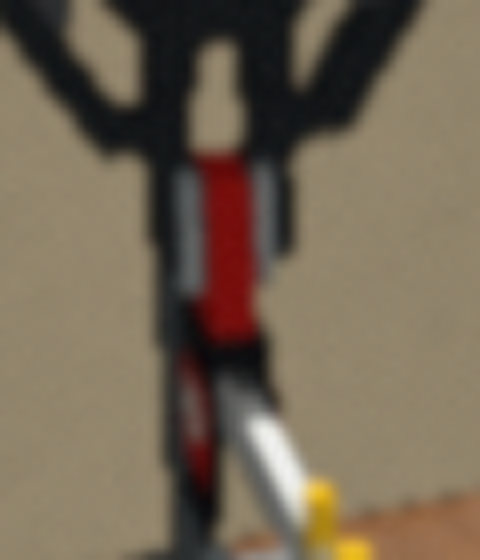

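The carrier (200–260, 155–345) hangs upright on the rail with the catch underneath it. Creeping towards the buffer.

>>> {"name": "drive_tool", "arguments": {
  "steps": [
    {"dr": [0,0,0],"xyz": [-0.001,0,0],"gripper": 0},
    {"dr": [0,0,0],"xyz": [-0.001,0,0],"gripper": 0},
    {"dr": [0,0,0],"xyz": [-0.001,0,0],"gripper": 0},
    {"dr": [0,0,0],"xyz": [-0.001,0,0],"gripper": 0},
    {"dr": [0,0,0],"xyz": [-0.001,0,0],"gripper": 0},
    {"dr": [0,0,0],"xyz": [-0.001,0,0],"gripper": 0},
    {"dr": [0,0,0],"xyz": [0,0,0],"gripper": 0}
  ],
  "force": 60
}}

```text
time: 14.05
ee_pos: [0.5675, -0.0222, 0.1515]
tool_rot: [180.0, 0.0, 103.2]
force: [0.1, 1.1, 1.0]
width: 0.156
grasp_force: 59.0
```

>>> {"name": "drive_tool", "arguments": {
  "steps": [
    {"dr": [0,0,0],"xyz": [-0.001,0,0],"gripper": 0},
    {"dr": [0,0,0],"xyz": [-0.001,0,0],"gripper": 0},
    {"dr": [0,0,0],"xyz": [0,0,0],"gripper": 0}
  ],
  "force": 60
}}

```text
time: 14.35
ee_pos: [0.5679, -0.024, 0.1515]
tool_rot: [-180.0, 0.0, 103.2]
force: [-0.4, 0.6, 0.4]
width: 0.16
grasp_force: 59.0
```

>>> {"name": "drive_tool", "arguments": {
  "steps": [
    {"dr": [0,0,0],"xyz": [-0.001,0,0],"gripper": 0},
    {"dr": [0,0,0],"xyz": [-0.001,0,0],"gripper": 0},
    {"dr": [0,0,0],"xyz": [0,0,0],"gripper": 0}
  ],
  "force": 60
}}

```text
time: 14.65
ee_pos: [0.5684, -0.0259, 0.1515]
tool_rot: [-180.0, 0.0, 103.2]
force: [-0.7, 0.7, 0.4]
width: 0.153
grasp_force: 59.0
```

>>> {"name": "drive_tool", "arguments": {
  "steps": [
    {"dr": [0,0,0],"xyz": [-0.001,0,0],"gripper": 0},
    {"dr": [0,0,0],"xyz": [-0.0005,0,0],"gripper": 0},
    {"dr": [0,0,0],"xyz": [0,0,0],"gripper": 0}
  ],
  "force": 60
}}

```text
time: 14.95
ee_pos: [0.5687, -0.0273, 0.1516]
tool_rot: [-180.0, 0.0, 103.2]
force: [-0.4, 0.6, -0.1]
width: 0.15
grasp_force: 59.0
```

>>> {"name": "drive_tool", "arguments": {
  "steps": [
    {"dr": [0,0,0],"xyz": [-0.001,0,0],"gripper": 0},
    {"dr": [0,0,0],"xyz": [-0.0005,0,0],"gripper": 0},
    {"dr": [0,0,0],"xyz": [0,0,0],"gripper": 0}
  ],
  "force": 60
}}

```text
time: 15.25
ee_pos: [0.5691, -0.0287, 0.1516]
tool_rot: [180.0, 0.0, 103.2]
force: [-0.1, 1.4, 1.1]
width: 0.156
grasp_force: 59.0
```

>>> {"name": "drive_tool", "arguments": {
  "steps": [
    {"dr": [0,0,0],"xyz": [-0.001,0,0],"gripper": 0},
    {"dr": [0,0,0],"xyz": [-0.0005,0,0],"gripper": 0},
    {"dr": [0,0,0],"xyz": [0,0,0],"gripper": 0}
  ],
  "force": 60
}}

```text
time: 15.55
ee_pos: [0.5695, -0.0302, 0.1516]
tool_rot: [180.0, 0.0, 103.2]
force: [-0.8, 0.7, 0.9]
width: 0.155
grasp_force: 59.0
```

>>> {"name": "drive_tool", "arguments": {
  "steps": [
    {"dr": [0,0,0],"xyz": [-0.001,0,0],"gripper": 0},
    {"dr": [0,0,0],"xyz": [-0.0005,0,0],"gripper": 0},
    {"dr": [0,0,0],"xyz": [0,0,0],"gripper": 0}
  ],
  "force": 60
}}

```text
time: 15.85
ee_pos: [0.5698, -0.0317, 0.1516]
tool_rot: [180.0, 0.0, 103.2]
force: [0.4, 1.0, 0.6]
width: 0.158
grasp_force: 59.0
```

>>> {"name": "drive_tool", "arguments": {
  "steps": [
    {"dr": [0,0,0],"xyz": [-0.001,0,0],"gripper": 0},
    {"dr": [0,0,0],"xyz": [-0.0005,0,0],"gripper": 0},
    {"dr": [0,0,0],"xyz": [0,0,0],"gripper": 0}
  ],
  "force": 60
}}

```text
time: 16.15
ee_pos: [0.5701, -0.0327, 0.1516]
tool_rot: [-180.0, -0.0, 103.2]
force: [-0.4, 2.2, 1.2]
width: 0.154
grasp_force: 59.0
```

>>> {"name": "drive_tool", "arguments": {
  "steps": [
    {"dr": [0,0,0],"xyz": [-0.0005,0,0],"gripper": 0},
    {"dr": [0,0,0],"xyz": [-0.0005,0,0],"gripper": 0},
    {"dr": [0,0,0],"xyz": [0,0,0],"gripper": 0}
  ],
  "force": 60
}}

```text
time: 16.45
ee_pos: [0.5702, -0.0333, 0.1515]
tool_rot: [-180.0, -0.1, 103.3]
force: [-1.9, 4.8, 1.9]
width: 0.155
grasp_force: 59.0
```

>>> {"name": "drive_tool", "arguments": {
  "steps": [
    {"dr": [0,0,0],"xyz": [-0.0005,0,0],"gripper": 0},
    {"dr": [0,0,0],"xyz": [-0.0005,0,0],"gripper": 0},
    {"dr": [0,0,0],"xyz": [0,0,0],"gripper": 0}
  ],
  "force": 60
}}

```text
time: 16.75
ee_pos: [0.5703, -0.0338, 0.1516]
tool_rot: [-180.0, -0.1, 103.3]
force: [-1.3, 5.6, 3.5]
width: 0.155
grasp_force: 59.1
```

>>> {"name": "drive_tool", "arguments": {
  "steps": [
    {"dr": [0,0,0],"xyz": [-0.0005,0,0],"gripper": 0},
    {"dr": [0,0,0],"xyz": [-0.0005,0,0],"gripper": 0},
    {"dr": [0,0,0],"xyz": [0,0,0],"gripper": 0}
  ],
  "force": 60
}}

```text
time: 17.05
ee_pos: [0.5704, -0.0341, 0.1516]
tool_rot: [-180.0, -0.1, 103.3]
force: [-3.4, 8.3, 4.1]
width: 0.155
grasp_force: 59.3
```

>>> {"name": "drive_tool", "arguments": {
  "steps": [
    {"dr": [0,0,0],"xyz": [-0.0005,0,-0.0002],"gripper": 0},
    {"dr": [0,0,0],"xyz": [-0.0003,0,0],"gripper": 0},
    {"dr": [0,0,0],"xyz": [0,0,0],"gripper": 0}
  ],
  "force": 60
}}

```text
time: 17.35
ee_pos: [0.5705, -0.0344, 0.1516]
tool_rot: [-179.9, -0.2, 103.3]
force: [-3.4, 8.8, 3.3]
width: 0.155
grasp_force: 59.2
```

>>> {"name": "drive_tool", "arguments": {
  "steps": [
    {"dr": [0,0,0],"xyz": [-0.0005,0,0],"gripper": 0},
    {"dr": [0,0,0],"xyz": [-0.0003,0,0],"gripper": 0},
    {"dr": [0,0,0],"xyz": [0,0,0],"gripper": 0}
  ],
  "force": 60
}}

```text
time: 17.65
ee_pos: [0.5706, -0.0349, 0.1516]
tool_rot: [-179.9, -0.2, 103.3]
force: [-2.9, 8.9, 2.9]
width: 0.153
grasp_force: 59.1
```

```bash
python3 - <<'E'
from h import *
for i in range(4):
    snapshot("scene"); s=arm.read_state(); print(s["ee_pos"],s["force"],s["torque"],s["force"]@[-.229,.9735,0])
E
```

```text
[ 0.57059773 -0.03488259  0.15160083] [-2.977035    8.15173512  3.40978801] [ 2.07522761  0.67147211 -0.02149944] 8.617455157411198
[ 0.57059158 -0.03483498  0.15161057] [-2.37890422  9.39299963  3.2629123 ] [ 2.09098641  0.70710237 -0.00443879] 9.688854206516986
[ 0.57057448 -0.03491064  0.15159402] [-2.62736498  9.07502392  2.60365752] [2.09103793 0.7465038  0.03516861] 9.43620237206834
[ 0.57060242 -0.03489005  0.15161294] [-2.90326207  8.90392544  3.32930759] [ 2.10018741  0.68859497 -0.0237191 ] 9.332818428605957
```

>>> {"name": "drive_tool", "arguments": {
  "steps": [
    {"dr": [0,0,0],"xyz": [-0.0005,0,0],"gripper": 0},
    {"dr": [0,0,0],"xyz": [-0.0005,0,0],"gripper": 0},
    {"dr": [0,0,0],"xyz": [0,0,0],"gripper": 0}
  ],
  "force": 60
}}

```text
time: 18.15
ee_pos: [0.5707, -0.0352, 0.1516]
tool_rot: [-179.9, -0.2, 103.4]
force: [-3.5, 11.0, 2.9]
width: 0.156
grasp_force: 59.3
```

```bash
python3 - <<'E'
from h import *
for i in range(3):
    snapshot("scene"); s=arm.read_state(); print(s["ee_pos"],s["force"],s["torque"],s["force"]@[-.229,.9735,0])
E
```

```text
[ 0.57064874 -0.03515559  0.15159456] [-3.89441466 10.42275403  4.8364676 ] [ 2.46643246  0.85864291 -0.04757627] 11.038372002559218
[ 0.57067945 -0.03519574  0.15161637] [-3.15388156 10.56695919  4.81469676] [ 2.48004878  0.90487736 -0.02708961] 11.009173643941992
[ 0.57068383 -0.03517917  0.15162639] [-4.78959919 10.37683148  4.59302757] [ 2.42477034  0.88988572 -0.03640009] 11.198663659985735
```

>>> {"name": "drive_tool", "arguments": {
  "steps": [
    {"dr": [0,0,0],"xyz": [-0.0004,0,-0.0002],"gripper": 0},
    {"dr": [0,0,0],"xyz": [-0.0004,0,0],"gripper": 0},
    {"dr": [0,0,0],"xyz": [0,0,0],"gripper": 0}
  ],
  "force": 60
}}

```text
time: 18.6
ee_pos: [0.5708, -0.0355, 0.1517]
tool_rot: [-179.9, -0.3, 103.4]
force: [-3.8, 11.8, 3.2]
width: 0.159
grasp_force: 59.2
```

```bash
python3 - <<'E'
from h import *
for i in range(3):
    snapshot("scene"); s=arm.read_state(); print(s["ee_pos"],s["force"],s["torque"],s["force"]@[-.229,.9735,0])
E
```

```text
[ 0.57073829 -0.03550219  0.15165994] [-3.90110826 11.45865379  3.80018044] [ 2.71223459e+00  8.29560925e-01 -1.46055185e-03] 12.048353255040698
[ 0.57074183 -0.03547904  0.15164411] [-4.35584808 11.63948443  3.83053975] [2.69276345 0.81576572 0.02458491] 12.328527300979866
[ 0.57075985 -0.03550591  0.15165536] [-3.35237948 11.61667236  3.64862117] [ 2.67033907  0.82150587 -0.07863875] 12.076525441954693
```

>>> {"name": "drive_tool", "arguments": {
  "steps": [
    {"dr": [0,0,0],"xyz": [0.001,0,0],"gripper": 0},
    {"dr": [0,0,0],"xyz": [0.001,0,0],"gripper": 0},
    {"dr": [0,0,0],"xyz": [0.001,0,0],"gripper": 0},
    {"dr": [0,0,0],"xyz": [0,0,0],"gripper": 0}
  ],
  "force": 60
}}

```text
time: 19.15
ee_pos: [0.5705, -0.0348, 0.1516]
tool_rot: [-180.0, -0.1, 103.3]
force: [-1.4, 6.6, 0.6]
width: 0.16
grasp_force: 58.7
```

```bash
python3 - <<'E'
from h import *
for i in range(3):
    snapshot("scene"); s=arm.read_state(); print(s["ee_pos"],s["force"],s["torque"],s["force"]@[-.229,.9735,0])
E
```

```text
[ 0.57054052 -0.0348179   0.15163249] [-1.30666222  7.27876544 -0.4865833 ] [1.58432108 0.3130688  0.01419538] 7.385103806537339
[ 0.57051565 -0.0347907   0.15160819] [-1.0880446   5.98644467  0.66936819] [1.56638277 0.30893795 0.05089804] 6.076966099417875
[ 0.57054038 -0.03478808  0.15163049] [-1.42152005  6.67303953 -0.21508343] [1.55302396 0.30057588 0.05426229] 6.821732076015438
```

>>> {"name": "drive_tool", "arguments": {
  "steps": [
    {"dr": [0,0,0],"xyz": [0.001,0,0],"gripper": 0},
    {"dr": [0,0,0],"xyz": [0.001,0,0],"gripper": 0},
    {"dr": [0,0,0],"xyz": [0,0,0],"gripper": 0}
  ],
  "force": 60
}}

```text
time: 19.6
ee_pos: [0.5704, -0.0346, 0.1517]
tool_rot: [-180.0, 0.0, 103.2]
force: [-0.1, 2.3, -4.6]
width: 0.155
grasp_force: 58.3
```

```bash
python3 - <<'E'
from h import *
for i in range(3):
    snapshot("scene"); s=arm.read_state(); print(s["ee_pos"],s["force"],s["torque"],s["force"]@[-.229,.9735,0])
E
```

```text
[ 0.57045059 -0.03458169  0.1516843 ] [ 1.0434069   1.81865538 -5.33927745] [ 0.67928663 -0.30746905 -0.00119363] 1.5315208284956212
[ 0.57044484 -0.03456646  0.15169123] [ 2.21445062  3.29356812 -5.37190848] [ 0.72622828 -0.25830504  0.06199862] 2.699179373883025
[ 0.57041562 -0.0345757   0.1517054 ] [ 1.10293618  2.39842646 -5.28981277] [ 0.68609079 -0.29447748  0.010167  ] 2.0822957743972466
```

>>> {"name": "drive_tool", "arguments": {
  "steps": [
    {"dr": [0,0,0],"xyz": [0.0006,0,0.0003],"gripper": 0},
    {"dr": [0,0,0],"xyz": [0,0,0.0002],"gripper": 0},
    {"dr": [0,0,0],"xyz": [0,0,0],"gripper": 0}
  ],
  "force": 60
}}

```text
time: 20.05
ee_pos: [0.5705, -0.0344, 0.1517]
tool_rot: [180.0, 0.0, 103.2]
force: [0.5, 0.5, -3.4]
width: 0.152
grasp_force: 58.6
```

```bash
python3 - <<'E'
from h import *
for i in range(3):
    snapshot("scene"); s=arm.read_state(); print(s["ee_pos"],s["force"],s["torque"],s["force"]@[-.229,.9735,0])
E
```

```text
[ 0.57040519 -0.03440953  0.15164695] [ 1.89286867 -1.07154943 -1.97687424] [ 0.0383364  -0.17006994  0.03134822] -1.4766202910769317
[ 0.57039662 -0.03438432  0.15163791] [ 0.86175644 -0.20010649 -2.39262013] [-0.05797002 -0.23432472 -0.01794625] -0.39214589520737586
[ 0.57038043 -0.03439412  0.1516078 ] [ 1.68376011 -0.55065681 -1.61788186] [-0.07405351 -0.24926403  0.07576238] -0.9216454702882833
```

The carrier stays put with the buffer compressed and no net force on the tool, so it is latched. Releasing.

>>> {"name": "drive_tool", "arguments": {
  "steps": [
    {"dr": [0,0,0],"xyz": [0,0,0],"gripper": 0.01},
    {"dr": [0,0,0],"xyz": [0,0,0],"gripper": 0.015},
    {"dr": [0,0,0],"xyz": [0,0,0],"gripper": 0.022},
    {"dr": [0,0,0],"xyz": [0,0,0],"gripper": 0.032},
    {"dr": [0,0,0],"xyz": [0,0,0],"gripper": 0.045},
    {"dr": [0,0,0],"xyz": [0,0,0],"gripper": 0.045},
    {"dr": [0,0,0],"xyz": [0,0,0],"gripper": 0.045}
  ],
  "force": 20
}}

```text
time: 20.9
ee_pos: [0.5703, -0.0337, 0.1515]
tool_rot: [180.0, -0.0, 103.2]
force: [0.4, -0.1, -0.2]
width: 0.525
grasp_force: 0.0
```

```bash
python3 - <<'E'
from h import *
c=snapshot("scene"); s=arm.read_state(); print(s["ee_pos"],s["force"],s["grasp_force"],s["width"])
cv2.imwrite("pics/c7.png",crop(c,(225,140,285,210),8))
E
```

```text
[ 0.57030541 -0.03370167  0.15151453] [ 0.11598699  0.04591046 -0.12696642] 0.0 0.5238642355524332
```

View pics/c7.png

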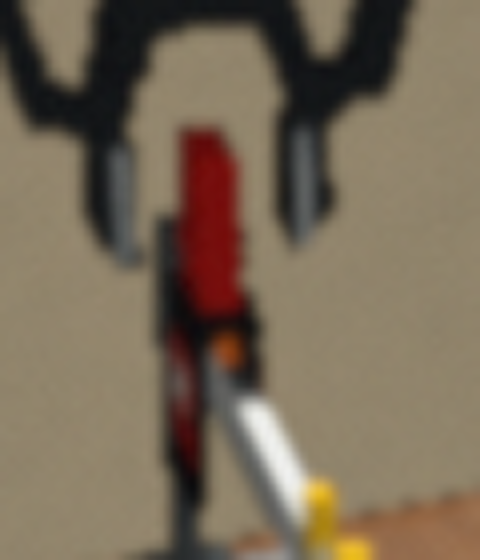

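The orange catch stands up behind the carrier at (227,350), and both fingers are clear of the tab. Retracting upward and then aside for a check from above.

>>> {"name": "drive_tool", "arguments": {
  "steps": [
    {"dr": [0,0,0],"xyz": [0,0,-0.005],"gripper": 0.045},
    {"dr": [0,0,0],"xyz": [0,0,-0.015],"gripper": 0.045},
    {"dr": [0,0,0],"xyz": [0,0,-0.02],"gripper": 0.045},
    {"dr": [0,0,0],"xyz": [0,0,-0.02],"gripper": 0.045},
    {"dr": [0,0,0],"xyz": [0,0,-0.02],"gripper": 0.045},
    {"dr": [0,0,0],"xyz": [0,0,-0.02],"gripper": 0.045},
    {"dr": [0,0,0],"xyz": [0.02,0,-0.01],"gripper": 0.045},
    {"dr": [0,0,0],"xyz": [0.03,0,0],"gripper": 0.045},
    {"dr": [0,0,0],"xyz": [0.03,0,0],"gripper": 0.045},
    {"dr": [0,0,0],"xyz": [0.03,0,0],"gripper": 0.045},
    {"dr": [0,0,0],"xyz": [0.03,0,0],"gripper": 0.045},
    {"dr": [0,0,0],"xyz": [0.03,0,0],"gripper": 0.045},
    {"dr": [0,0,0],"xyz": [0.03,0,0],"gripper": 0.045},
    {"dr": [0,0,0],"xyz": [0.02,0,0],"gripper": 0.045},
    {"dr": [0,0,0],"xyz": [0,0,0],"gripper": 0.045},
    {"dr": [0,0,0],"xyz": [0,0,0],"gripper": 0.045}
  ]
}}

```text
time: 22.55
ee_pos: [0.5202, 0.1801, 0.2624]
tool_rot: [179.9, 0.0, 103.2]
force: [0.2, -0.3, -0.3]
width: 0.527
grasp_force: 0.0
```

```bash
python3 - <<'E'
from h import *
c=snapshot("scene"); t=snapshot("top")
im=np.zeros((560,800,3),np.uint8); im[:,:400]=crop(c,(230,155,280,225),8); im[:400,400:]=crop(t,(340,165,390,215),8)
cv2.imwrite("pics/c8.png",im)
E
```

```text
(no output)
```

View pics/c8.png

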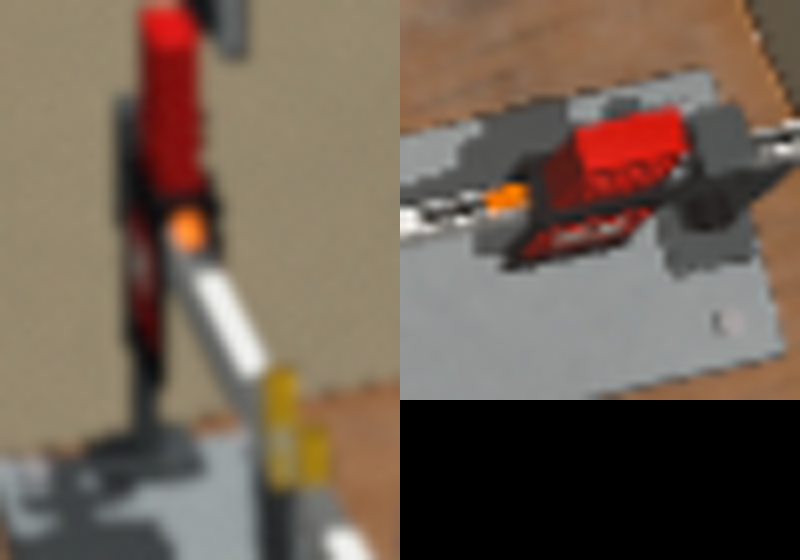

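The top view shows the catch, full length at (507,198), standing clear behind the carrier's back end (530), with the carrier upright against the buffer. Handing in.

```bash
python3 -c "
from bench import job_done; print(job_done())"
```

```text
the job is handed in; nothing more can be done
None
```

The red carrier now hangs upright on the right rail, latched between catch and buffer and released. The highest push I read was about 12 N, and the job was handed in after about 23 s; no verdict came back.

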